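# Feel which shelf buffers have hardened and sort them

### The arm

A 6-joint arm with a two-finger parallel gripper is mounted at the origin on the work surface. World frame = base frame: x ahead of the robot, y to its left, z up, the work surface at z = 0. Lengths are in m, angles in rad, forces in N, time in s.
With the tool pointing down it reaches from about 0.35 to 0.925 m from the base axis. Payload 6.4 kg.
Tool frame: the origin (TCP) lies between the finger pads; the fingertips stand 17 mm ahead of it and the grasp point (between the pads) lies 2 mm behind it; z points along the fingers, y is the line along which they close (so a half turn about z gives the same grasp; the last joint's range is limited). The gripper opens to 85 mm and grips with 20 to 120 N. Pads are 22 mm wide; open, the fingers measure 114 mm over their backs; the gripper's body (76 mm by 85 mm) begins 54 mm behind the grasp point. The pads swing forward as they close: fully open they stand 13 mm farther back than shut.
Start: joints at [1.057, 0.245, 1.558, -0, 1.339, -0.174], TCP at [0.217, 0.613, 0.248] pointing down, gripper open.
Joint ranges: [-3.13, 3.13], [-1.02, 2.26], [0.13, 2.54], [-0.95, 4.09], [0.21, 2.88], [-2.74, 2.74]. Speed limits (rad/s): [2.57, 2.57, 3.14, 3.14, 3.14, 3.14].

### API

Orientations are given as a rotation vector (axis times angle).
In Python, from plant import ctrl, viewer gives the robot as it stands.
- The arm moves only by the shell command python3 -m creep 'ROWS' [FORCE]. ROWS is JSON, a list of rows, each an object with "offset": the shift along the tool's x, y, z in mm, a list of three; "rotation": the turn, a rotation vector about the tool's x, y, z in degrees, a list of three; "grip": the gripper command: -1 is shut, 1 is fully open, values between are in proportion. In form: [{"offset": [dx, dy, dz], "rotation": [ax, ay, az], "grip": grip}, ...]. A call has 1 to 20 rows; each row is the pose to reach, as a shift and turn from the pose commanded when the call began, along the tool's axes at that moment; what a row does not reach only later rows make up. A row lasts 1/12 s, in which the tool goes at most 41.7 mm and 7.16 degrees, less where a joint would pass 70% of its speed; a pose out of reach is approached as far as the arm can. A call with a gripper value outside its range is refused whole. The fingers move at their own pace and stop on an object; FORCE is the grip in N (left out, the last holds). Time passes only in rows, so rows that repeat a pose let the fingers close. It gives the time, the measured TCP pose, the force, the opening and the grip force at its end, in the units of the state.
- ctrl.read_state(): the state, without advancing time (a new reading comes with each control period).
- viewer.grab_frame(name): name is "scene" or "top" or "wrist"; returns a dict with "pixels" (420x560x3 uint8, red, green, blue), "z_map" (420x560 float32, m along the optical axis (not along the pixel's ray), 0 where there is no reading), "fx", "fy", "cx", "cy" (pixels), "R" (3x3) and "t" (3): a world point X has camera coordinates R X + t; the wrist camera has in their place "mount" (4x4, takes a point from camera to tool coordinates, whose origin is the TCP and whose axes are the flange's). Camera axes: x right, y down, z forward; pixel columns grow to the right and rows downward; lengths in m; the calibration is good to about 2 mm. A picture is of the moment at which its call begins: read the wrist's pose just before it.
- ctrl.hand_in(): hands the job in; it is judged then, once.
The state is a dict: "t": time; "qpos": joint angles; "qd": joint speeds; "joint_torque": joint torques, N m; "position": TCP position; "tcp_rot": TCP orientation; "ft_force": force on the tool from outside, world axes, zero at the start; "wrist_torque": the same for the moment, N m; "finger_gap": opening from 0.0 (shut) to 1.0 (fully open); "gripper_force": force on a finger pad.
Only numpy, scipy, OpenCV 4.12 (cv2) and the standard library are available. Lean on these libraries where they do the work, as an engineer would, in place of code of your own. Each camera call takes 0.05 s, during which the arm holds its last target. There are 200 camera calls.

### The job

Any of the three rubber buffers standing on the glass shelf, none or even all, may have gone hard with age, which can only be felt by squeezing them gently between the fingers, plate to plate. Put every buffer that is still springy into the wooden tray and every hardened one into the aluminium bowl. Never squeeze a buffer hard, do not lean on the glass shelf, and leave the quail and the jar where they are.

Things in the scene. Friction and masses are not known exactly. Their poses are not given: they have to be found in the camera images.
- buffer_1_center (a point): shelf buffer, like the other two in looks and size: dark rubber cylinder (30 mm thick) between two upright steel plates 36 mm wide, 40 mm high, 6 mm thick; 46 mm long over the plates. This point: its middle, 20 mm above its underside; y runs square through both plates (the way to squeeze), z up. Loose on the shelf, about 0.16 kg. Springy or hardened.
- buffer_2_center (a point): a second buffer, looks and measures as buffer_1_center; its middle, axes likewise. How any buffer yields when squeezed: a springy one from about 2 N on, 1 mm for each further 2.2 N (5 to 6 mm shorter at 15 N), down to 38 mm; a hardened one gives only 1 to 2 mm in all.
- buffer_3_center (a point): a third buffer, looks and measures as buffer_1_center; its middle, axes likewise. The rubber bond of any buffer tears when it is squeezed with more than 50 N (that is, 50 N on each plate).
- tray: a low open wooden tray, 180 mm along its x, 160 mm along its y, 26 mm high, walls and floor 6 mm thick, loose, about 0.7 kg. Origin at the centre of its underside, z up.
- bowl: a shallow round aluminium bowl, 200 mm across the rim, 42 mm high, wall 3 mm, flat inner floor about 160 mm across and 4 mm above the underside, loose, about 0.35 kg. Origin at the centre of its underside, z up.
- shelf: a glass shelf panel lying flat and fixed on the counter, 380 mm along x, 360 mm along y, 12 mm thick; origin at the centre of its underside.
- quail: a white ceramic quail, about 90 mm tall and 95 mm long, standing on the far part of the shelf; origin at the centre of its underside. To be left alone.
- jar: a glass jar with an aluminium twist cap, 70 mm across, 81 mm tall, standing on the far part of the shelf; origin at the centre of its underside. To be left alone.

How it is judged:
By the outcome, as a careful person would: the job done as asked, in the order asked, and still so for the second after the job is handed in, with the robot touching nothing.
It also fails if it takes over 72 s, if anything falls off the work surface, if the arm or the gripper's body presses on something with over 40 N, if the wrist force passes 120 N, or if a joint passes its speed limit or range.

## Working session

There is one attempt and no reset: what is moved stays moved. The work goes in short steps, Python scripts to look and compute and a shell command to move; the robot and the scene stay as the last step left them, time stands still between calls to the robot, and variables do not carry over. Pictures are saved under pics/ and viewed, at most 10 in all, crops included, and the job is handed in when it is done.

```bash
mkdir -p pics; ls; python3 - <<'E'
from plant import ctrl, viewer
import cv2,numpy as np
s=ctrl.read_state();print({k:np.round(v,3).tolist() for k,v in s.items()})
for n in("scene","top"):
    f=viewer.grab_frame(n);cv2.imwrite(f"pics/{n}0.png",f["pixels"][:,:,::-1]);np.savez(f"{n}0.npz",**f)
    print(n,f["fx"],f["cx"],f["cy"],np.round(f["R"],3).tolist(),f["t"])
E
```

```text
pics
{'t': 0.0, 'qpos': [1.057, 0.246, 1.559, 0.0, 1.339, -0.174], 'qd': [-0.001, -0.001, -0.0, 0.0, 0.0, 0.001], 'joint_torque': [0.002, -42.952, -32.612, -0.0, 0.005, 0.0], 'position': [0.216, 0.612, 0.247], 'tcp_rot': [-0.531, -3.096, 0.003], 'ft_force': [-0.81, 0.394, -0.991], 'wrist_torque': [-0.014, 0.005, 0.016], 'gripper_force': 0.0, 'finger_gap': 1.001}
scene 448.5291038604213 274.3323967334826 206.672814359617 [[-0.189, 0.982, -0.004], [0.789, 0.149, -0.596], [-0.585, -0.115, -0.803]] [ 0.11763987 -0.42923234  1.33395369]
top 497.48956192456865 278.76815365061486 218.12077201395795 [[-0.029, -1.0, -0.007], [-0.983, 0.03, -0.179], [0.179, 0.002, -0.984]] [0.02066878 0.59499896 1.20173851]
```

View pics/top0.png

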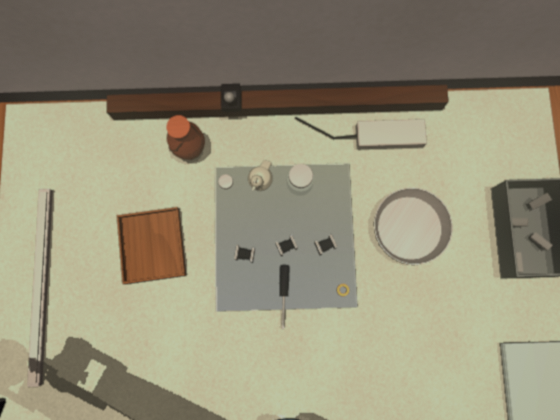

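View pics/scene0.png

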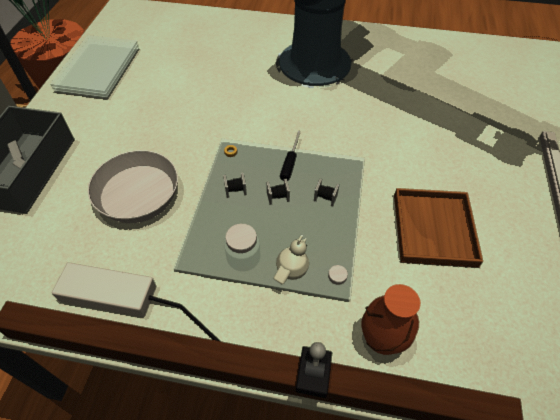

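The top view shows the buffers at about (245,254), (287,246) and (326,245), the tray at (152,246) and the bowl at (411,228). A screwdriver lies at (284,285), with the quail and jar at the far edge. The scene view shows the buffers at (326,191), (278,191) and (235,184).

```bash
cat > h.py <<'E'
import numpy as np,cv2
def cloud(f):
    z=f["z_map"];v,u=np.mgrid[:420,:560]
    c=np.stack([(u-f["cx"])/f["fx"]*z,(v-f["cy"])/f["fy"]*z,z],-1)
    return (c-f["t"])@f["R"]
E
python3 - <<'E'
from h import *
out=[]
for n,bs in(("top",[(245,254),(287,246),(326,245),(152,246),(411,228)]),("scene",[(326,191),(278,191),(235,184),(438,228),(134,190)])):
    f=dict(np.load(n+"0.npz"));P=cloud(f)
    for i,(u,v) in enumerate(bs):
        r=16 if i<3 else 60
        p=P[v-r:v+r,u-r-4:u+r+4].reshape(-1,3)
        if i<3:
            sh=np.median(p[:,2]); q=p[(p[:,2]>sh+.02)&(p[:,2]<.08)]
            t=q[q[:,2]>np.percentile(q[:,2],60)]
            rc=cv2.minAreaRect((q[:,:2]*1000).astype(np.float32))
            print(n,i,"shelf",sh.round(4),len(q),"mean",q.mean(0).round(4),"ztop",np.percentile(q[:,2],[50,90,98]).round(4),np.round(rc[0],1),np.round(rc[1],1),round(rc[2],1))
        else:
            lo=.015 if i==3 else .025
            q=p[(p[:,2]>lo)&(p[:,2]<.06)];rc=cv2.minAreaRect((q[:,:2]*1000).astype(np.float32))
            print(n,i,len(q),np.percentile(q[:,2],[50,98]).round(4),np.round(rc[0],1),np.round(rc[1],1),round(rc[2],1), P[v,u].round(3))
    x0,y0=(225,225) if n=="top" else (215,160)
    c=f["pixels"][y0:y0+50,x0:x0+125,::-1]
    out.append(cv2.resize(c,None,fx=6,fy=6,interpolation=cv2.INTER_CUBIC))
cv2.imwrite("pics/crop.png",np.vstack(out))
E
```

```text
top 0 shelf 0.0119 226 mean [0.5089 0.0941 0.0454] ztop [0.0458 0.0522 0.0541] [509.6  93. ] [45.9 35.9] 79.3
top 1 shelf 0.0118 223 mean [ 0.5265 -0.0127  0.0453] ztop [0.0454 0.0521 0.0545] [527.  -12.7] [35.5 45.7] 22.6
top 2 shelf 0.0117 236 mean [ 0.5256 -0.1118  0.0445] ztop [0.0444 0.0518 0.0544] [ 526.2 -112.1] [35.1 47. ] 21.6
top 3 760 [0.024 0.03 ] [564.  287.5] [214.7 263.8] 6.4 [0.541 0.336 0.001]
top 4 806 [0.0359 0.0444] [ 568.4 -336.2] [197.7 196. ] 89.6 [ 0.567 -0.34   0.008]
scene 0 shelf 0.0124 290 mean [0.5141 0.0946 0.0441] ztop [0.0445 0.0517 0.0529] [509.7  95.2] [46.5 37.9] 79.7
scene 1 shelf 0.0124 293 mean [ 0.5302 -0.0083  0.044 ] ztop [0.0443 0.0516 0.0534] [514.7 -12.3] [71.3 49.1] 9.7
scene 2 shelf 0.012 265 mean [ 0.5305 -0.1075  0.0443] ztop [0.0444 0.0513 0.0528] [ 526.2 -109.8] [38.1 45.8] 21.9
scene 3 1276 [0.024  0.0279] [541.1 338.4] [183.3 162.2] 6.1 [0.543 0.345 0.007]
scene 4 1167 [0.0354 0.0433] [ 554.8 -406.2] [344.9 199.4] 80.4 [ 0.563 -0.343  0.004]
```

View pics/crop.png

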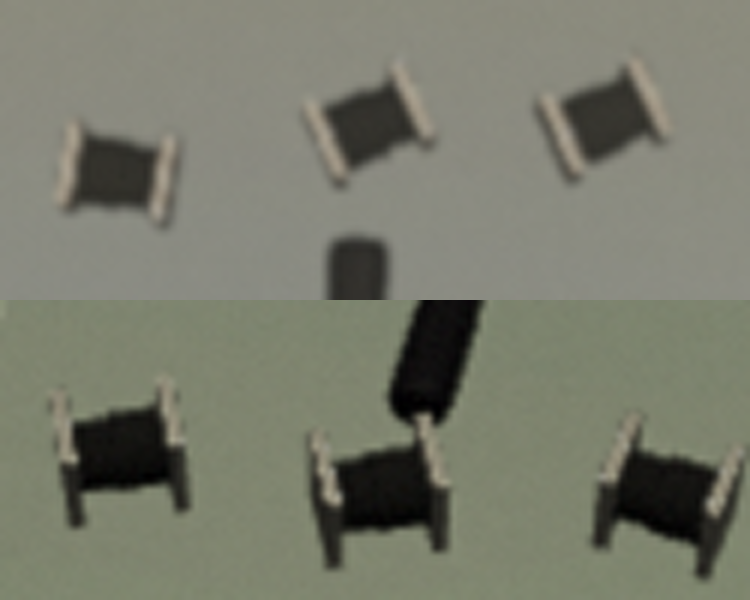

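The crop shows three buffers with upright plates. A is on the left and turned about 10°, B and C are each turned about 23°, and the screwdriver handle's end is well clear of B. Both views agree within about 3 mm: A (0.510,0.094) at 79°, B (0.527,-0.0125) at 112°, C (0.526,-0.111) at 112°. Buffer tops measure about 0.052 and the shelf 0.012, which match the text. I'll go above A.

```bash
python3 -m creep '[{"offset":[-449,-392,90],"rotation":[0,0,-9],"grip":0.45},{"offset":[-449,-392,90],"rotation":[0,0,-9],"grip":0.45},{"offset":[-449,-392,90],"rotation":[0,0,-9],"grip":0.45},{"offset":[-449,-392,90],"rotation":[0,0,-9],"grip":0.45},{"offset":[-449,-392,90],"rotation":[0,0,-9],"grip":0.45},{"offset":[-449,-392,90],"rotation":[0,0,-9],"grip":0.45},{"offset":[-449,-392,90],"rotation":[0,0,-9],"grip":0.45},{"offset":[-449,-392,90],"rotation":[0,0,-9],"grip":0.45},{"offset":[-449,-392,90],"rotation":[0,0,-9],"grip":0.45},{"offset":[-449,-392,90],"rotation":[0,0,-9],"grip":0.45},{"offset":[-449,-392,90],"rotation":[0,0,-9],"grip":0.45},{"offset":[-449,-392,90],"rotation":[0,0,-9],"grip":0.45},{"offset":[-449,-392,90],"rotation":[0,0,-9],"grip":0.45},{"offset":[-449,-392,90],"rotation":[0,0,-9],"grip":0.45},{"offset":[-449,-392,90],"rotation":[0,0,-9],"grip":0.45},{"offset":[-449,-392,90],"rotation":[0,0,-9],"grip":0.45},{"offset":[-449,-392,90],"rotation":[0,0,-9],"grip":0.45},{"offset":[-449,-392,90],"rotation":[0,0,-9],"grip":0.45}]' 20
cat >> h.py <<'E'
from scipy.spatial.transform import Rotation as Ro
def wrist(ctrl,viewer,name=None):
    s=ctrl.read_state();f=viewer.grab_frame("wrist")
    f["R"]=np.eye(3);f["t"]=np.zeros(3);c=cloud(f)
    T=c@f["mount"][:3,:3].T+f["mount"][:3,3]
    R=Ro.from_rotvec(s["tcp_rot"]).as_matrix()
    W=T@R.T+s["position"]
    W[f["z_map"]==0]=np.nan
    if name: cv2.imwrite(name,f["pixels"][:,:,::-1])
    return s,R,W
def loc(W,xy,r=.045,lo=.03,hi=.065):
    m=(np.hypot(W[...,0]-xy[0],W[...,1]-xy[1])<r)&(W[...,2]>lo)&(W[...,2]<hi)
    q=W[m];rc=cv2.minAreaRect((q[:,:2]*1000).astype(np.float32))
    return len(q),np.round(rc[0],1),np.round(rc[1],1),round(rc[2],1),np.percentile(q[:,2],98).round(4)
def go(s,R,x,y,z,ang):
    d=R.T@(np.array([x,y,z])-s["position"]);cur=np.degrees(np.arctan2(R[1,1],R[0,1]))
    return (d*1000).round(1),"rotz",round(-(ang-cur),1)
E
python3 - <<'E'
from plant import ctrl,viewer
from h import *
s,R,W=wrist(ctrl,viewer,"pics/w1.png")
print(s["position"],s["tcp_rot"],s["ft_force"],s["finger_gap"])
for p in((.51,.094),(.527,-.0125),(.526,-.111)):
    try: print(loc(W,p))
    except Exception as e: print("none")
print(np.round(R,3).tolist(),go(s,R,.5097,.094,.034,79.3))
E
```

```text
t: 1.6
position: [0.5087, 0.0943, 0.158]
tcp_rot: [-0.286, -3.128, -0.0]
ft_force: [-0.9, -0.5, 0.2]
finger_gap: 0.723
gripper_force: 0.0
[0.50869469 0.09425679 0.15802708] [-2.85880228e-01 -3.12762975e+00 -4.25502039e-04] [-0.90304198 -0.5245901   0.19754379] 0.722621156831678
(3309, array([509. ,  94.1]), array([46.1, 35.8]), 79.8, np.float64(0.0521))
(3646, array([527.2, -11.8]), array([36.2, 47.8]), 22.4, np.float64(0.0522))
(1709, array([ 525.1, -108.3]), array([36. , 42.8]), 22.0, np.float64(0.052))
[[-0.983, 0.181, -0.001], [0.181, 0.983, 0.0], [0.001, 0.0, -1.0]] (array([-1.20e+00, -1.00e-01,  1.24e+02]), 'rotz', np.float64(0.3))
```

View pics/w1.png

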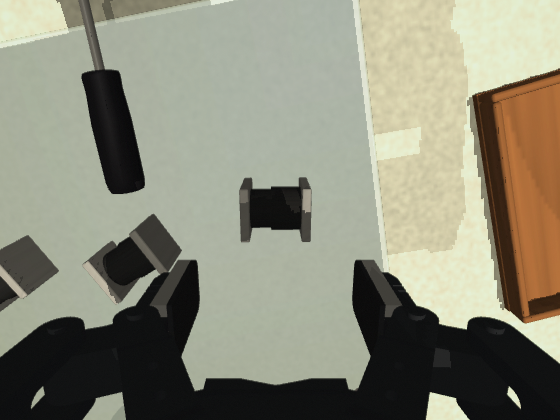

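The wrist view shows A centred at about (276,209) between the open pads, square to them, and the measurement confirms it within 1 mm. I'll go down and squeeze gently.

```bash
python3 -m creep '[{"offset":[0,0,40],"rotation":[0,0,0],"grip":0.35},{"offset":[0,0,80],"rotation":[0,0,0],"grip":0.35},{"offset":[0,0,105],"rotation":[0,0,0],"grip":0.35},{"offset":[0,0,118],"rotation":[0,0,0],"grip":0.35},{"offset":[0,0,124],"rotation":[0,0,0],"grip":0.35},{"offset":[0,0,124],"rotation":[0,0,0],"grip":0.35},{"offset":[0,0,124],"rotation":[0,0,0],"grip":0.35}]' 20
python3 -m creep '[{"offset":[0,0,0],"rotation":[0,0,0],"grip":0.2},{"offset":[0,0,0],"rotation":[0,0,0],"grip":0.15},{"offset":[0,0,0],"rotation":[0,0,0],"grip":0.1},{"offset":[0,0,0],"rotation":[0,0,0],"grip":0.08},{"offset":[0,0,0],"rotation":[0,0,0],"grip":0.05},{"offset":[0,0,0],"rotation":[0,0,0],"grip":0.02}]' 20
python3 -m creep '[{"offset":[0,0,0],"rotation":[0,0,0],"grip":-0.02},{"offset":[0,0,0],"rotation":[0,0,0],"grip":-0.05},{"offset":[0,0,0],"rotation":[0,0,0],"grip":-0.1},{"offset":[0,0,0],"rotation":[0,0,0],"grip":-0.15},{"offset":[0,0,0],"rotation":[0,0,0],"grip":-0.2},{"offset":[0,0,0],"rotation":[0,0,0],"grip":-0.2},{"offset":[0,0,0],"rotation":[0,0,0],"grip":-0.2}]' 20
```

```text
t: 2.23
position: [0.5098, 0.0944, 0.0352]
tcp_rot: [0.284, 3.127, 0.0]
ft_force: [0.3, 0.1, 1.1]
finger_gap: 0.674
gripper_force: 0.0
t: 2.73
position: [0.5103, 0.0936, 0.0355]
tcp_rot: [0.287, 3.127, 0.0]
ft_force: [-1.2, 0.0, 7.5]
finger_gap: 0.512
gripper_force: 9.6
t: 3.32
position: [0.5107, 0.0936, 0.0361]
tcp_rot: [0.287, 3.126, 0.0]
ft_force: [-2.6, 0.5, 10.6]
finger_gap: 0.471
gripper_force: 18.9
```

It gave about 6 mm at 19 N, so A is springy. I'll lift it and carry it to the tray.

```bash
python3 -m creep '[{"offset":[0,0,-20],"rotation":[0,0,0],"grip":-0.3},{"offset":[0,0,-50],"rotation":[0,0,0],"grip":-0.3},{"offset":[0,0,-80],"rotation":[0,0,0],"grip":-0.3},{"offset":[15,60,-80],"rotation":[0,0,-4],"grip":-0.3},{"offset":[25,95,-80],"rotation":[0,0,-8],"grip":-0.3},{"offset":[35,130,-80],"rotation":[0,0,-12],"grip":-0.3},{"offset":[44,165,-80],"rotation":[0,0,-16.5],"grip":-0.3},{"offset":[54,200,-80],"rotation":[0,0,-16.5],"grip":-0.3},{"offset":[63,231,-80],"rotation":[0,0,-16.5],"grip":-0.3},{"offset":[63,231,-80],"rotation":[0,0,-16.5],"grip":-0.3},{"offset":[63,231,-80],"rotation":[0,0,-16.5],"grip":-0.3}]' 20
python3 - <<'E'
from plant import ctrl,viewer
from h import *
s,R,W=wrist(ctrl,viewer,"pics/w2.png")
m=(abs(W[...,1]-.338)<.12)&(abs(W[...,0]-.541)<.13)&(W[...,2]<.03)
q=W[m&(W[...,2]>.018)];print(cv2.minAreaRect((q[:,:2]*1000).astype(np.float32)),np.percentile(q[:,2],95), np.median(W[m&(W[...,2]<.015)][:,2]))
print(s["position"],s["finger_gap"],s["gripper_force"],go(s,R,.491,.333,.029,96))
E
```

```text
t: 4.23
position: [0.4884, 0.3334, 0.1136]
tcp_rot: [0.17, -3.136, 0.001]
ft_force: [0.4, -0.5, -1.9]
finger_gap: 0.444
gripper_force: 22.7
((501.99102783203125, 332.65032958984375), (101.91252899169922, 160.4755096435547), 6.55582857131958) 0.026039060265646653 -0.00012309718091452204
[0.48840173 0.33335242 0.11361807] 0.44437701868556023 22.700678408145905 (array([-2.6, -0.6, 84.6]), 'rotz', np.float64(0.2))
```

View pics/w2.png

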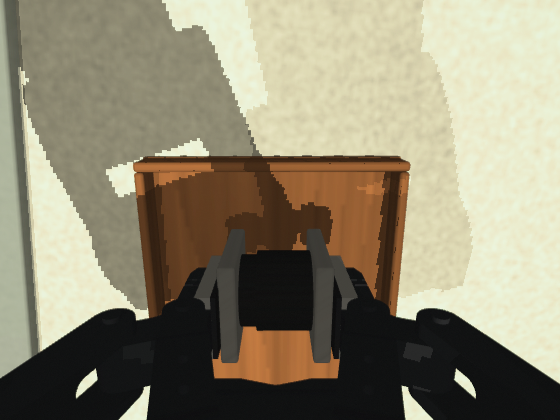

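The wrist view shows the buffer upright in the pads at about (278,295), over the near half of the tray. The tray wall is at row 165. I'll lower it and let go.

```bash
python3 -m creep '[{"offset":[-1,0,40],"rotation":[0,0,0],"grip":-0.3},{"offset":[-2,0,68],"rotation":[0,0,0],"grip":-0.3},{"offset":[-2,0,79],"rotation":[0,0,0],"grip":-0.3},{"offset":[-2,0,83],"rotation":[0,0,0],"grip":-0.3},{"offset":[-2,0,83],"rotation":[0,0,0],"grip":-0.3},{"offset":[-2,0,83],"rotation":[0,0,0],"grip":-0.1},{"offset":[-2,0,83],"rotation":[0,0,0],"grip":0.05},{"offset":[-2,0,83],"rotation":[0,0,0],"grip":0.2},{"offset":[-2,0,83],"rotation":[0,0,0],"grip":0.35},{"offset":[-2,0,83],"rotation":[0,0,0],"grip":0.35},{"offset":[-2,0,83],"rotation":[0,0,0],"grip":0.35}]' 20
python3 -m creep '[{"offset":[0,0,-20],"rotation":[0,0,0],"grip":0.35},{"offset":[0,0,-50],"rotation":[0,0,0],"grip":0.35},{"offset":[0,0,-90],"rotation":[0,0,0],"grip":0.45},{"offset":[0,0,-120],"rotation":[0,0,0],"grip":0.45},{"offset":[0,0,-120],"rotation":[0,0,0],"grip":0.45}]' 20
python3 - <<'E'
from plant import ctrl,viewer
from h import *
s,R,W=wrist(ctrl,viewer)
print(loc(W,(.491,.333),lo=.031),s["position"],go(s,R,.527,-.0122,.158,112.5))
E
```

```text
t: 5.2
position: [0.4916, 0.3325, 0.0317]
tcp_rot: [-0.165, 3.136, 0.0]
ft_force: [-0.3, -0.7, -0.1]
finger_gap: 0.676
gripper_force: 0.0
t: 5.62
position: [0.4954, 0.3344, 0.1595]
tcp_rot: [-0.165, 3.124, 0.008]
ft_force: [0.4, 0.3, 1.7]
finger_gap: 0.727
gripper_force: 0.0
(2923, array([491.2, 332.6]), array([35.9, 46.1]), 6.3, np.float64(0.0461)) [0.4954375  0.33439133 0.15946171] (array([   5.1, -348. ,   -0. ]), 'rotz', np.float64(-16.5))
```

```bash
python3 -m creep '[{"offset":[0,-346,0],"rotation":[0,0,-16.5],"grip":0.45},{"offset":[0,-346,0],"rotation":[0,0,-16.5],"grip":0.45},{"offset":[0,-346,0],"rotation":[0,0,-16.5],"grip":0.45},{"offset":[0,-346,0],"rotation":[0,0,-16.5],"grip":0.45},{"offset":[0,-346,0],"rotation":[0,0,-16.5],"grip":0.45},{"offset":[0,-346,0],"rotation":[0,0,-16.5],"grip":0.45},{"offset":[0,-346,0],"rotation":[0,0,-16.5],"grip":0.45},{"offset":[0,-346,0],"rotation":[0,0,-16.5],"grip":0.45},{"offset":[0,-346,0],"rotation":[0,0,-16.5],"grip":0.45},{"offset":[0,-346,0],"rotation":[0,0,-16.5],"grip":0.45},{"offset":[0,-346,0],"rotation":[0,0,-16.5],"grip":0.45},{"offset":[0,-346,0],"rotation":[0,0,-16.5],"grip":0.45},{"offset":[0,-346,0],"rotation":[0,0,-16.5],"grip":0.45}]' 20
python3 - <<'E'
from plant import ctrl,viewer
from h import *
s,R,W=wrist(ctrl,viewer)
n=loc(W,(.527,-.0122));print(n,s["position"],go(s,R,*n[1]/1000,.035,n[3]+90))
print(loc(W,(.526,-.110)))
E
```

```text
t: 6.75
position: [0.5271, -0.0103, 0.1506]
tcp_rot: [0.616, -3.079, -0.001]
ft_force: [0.1, -0.0, 0.5]
finger_gap: 0.721
gripper_force: 0.0
(3505, array([527. , -12.1]), array([36.1, 46.1]), 22.3, np.float64(0.052)) [ 0.52714102 -0.01033302  0.15059603] (array([  0.7,  -1.7, 115.6]), 'rotz', np.float64(0.3))
(4538, array([ 526.3, -111.3]), array([36.2, 47.1]), 22.1, np.float64(0.0522))
```

```bash
python3 -m creep '[{"offset":[0,-1,40],"rotation":[0,0,0],"grip":0.35},{"offset":[1,-2,75],"rotation":[0,0,0],"grip":0.35},{"offset":[1,-2,100],"rotation":[0,0,0],"grip":0.35},{"offset":[1,-2,111],"rotation":[0,0,0],"grip":0.35},{"offset":[1,-2,115],"rotation":[0,0,0],"grip":0.35},{"offset":[1,-2,115],"rotation":[0,0,0],"grip":0.3},{"offset":[1,-2,115],"rotation":[0,0,0],"grip":0.2},{"offset":[1,-2,115],"rotation":[0,0,0],"grip":0.15},{"offset":[1,-2,115],"rotation":[0,0,0],"grip":0.12}]' 20
python3 -m creep '[{"offset":[0,0,0],"rotation":[0,0,0],"grip":0.1},{"offset":[0,0,0],"rotation":[0,0,0],"grip":0.07},{"offset":[0,0,0],"rotation":[0,0,0],"grip":0.04},{"offset":[0,0,-0.4],"rotation":[0,0,0],"grip":0},{"offset":[0,0,-0.7],"rotation":[0,0,0],"grip":-0.05},{"offset":[0,0,-1],"rotation":[0,0,0],"grip":-0.1}]' 20
python3 -m creep '[{"offset":[0,0,0],"rotation":[0,0,0],"grip":-0.2},{"offset":[0,0,0],"rotation":[0,0,0],"grip":-0.3},{"offset":[0,0,0],"rotation":[0,0,0],"grip":-0.3},{"offset":[0,0,0],"rotation":[0,0,0],"grip":-0.3}]' 20
```

```text
t: 7.55
position: [0.5288, -0.0138, 0.038]
tcp_rot: [-0.613, 3.078, -0.001]
ft_force: [-0.1, 1.2, 1.1]
finger_gap: 0.559
gripper_force: 0.7
t: 8.05
position: [0.5286, -0.014, 0.0385]
tcp_rot: [-0.613, 3.079, -0.001]
ft_force: [-0.1, 2.0, 3.4]
finger_gap: 0.452
gripper_force: 18.7
t: 8.38
position: [0.5286, -0.014, 0.0385]
tcp_rot: [-0.613, 3.079, -0.001]
ft_force: [-0.3, 2.2, 6.3]
finger_gap: 0.454
gripper_force: 19.6
```

B is springy as well, about 7.5 mm at 19 N. It goes to the middle of the tray.

```bash
python3 -m creep '[{"offset":[0,0,-20],"rotation":[0,0,0],"grip":-0.3},{"offset":[0,0,-50],"rotation":[0,0,0],"grip":-0.3},{"offset":[0,0,-85],"rotation":[0,0,0],"grip":-0.3},{"offset":[-15,33,-90],"rotation":[0,0,3],"grip":-0.3},{"offset":[-31,68,-90],"rotation":[0,0,7],"grip":-0.3},{"offset":[-47,103,-90],"rotation":[0,0,11],"grip":-0.3},{"offset":[-63,138,-90],"rotation":[0,0,15],"grip":-0.3},{"offset":[-79,173,-90],"rotation":[0,0,16.5],"grip":-0.3},{"offset":[-95,208,-90],"rotation":[0,0,16.5],"grip":-0.3},{"offset":[-111,243,-90],"rotation":[0,0,16.5],"grip":-0.3},{"offset":[-127,278,-90],"rotation":[0,0,16.5],"grip":-0.3},{"offset":[-140,307,-90],"rotation":[0,0,16.5],"grip":-0.3},{"offset":[-146,320,-90],"rotation":[0,0,16.5],"grip":-0.3},{"offset":[-146,320,-90],"rotation":[0,0,16.5],"grip":-0.3},{"offset":[-146,320,-90],"rotation":[0,0,16.5],"grip":-0.3}]' 20
python3 - <<'E'
from plant import ctrl,viewer
from h import *
s,R,W=wrist(ctrl,viewer)
print(s["position"],s["finger_gap"],go(s,R,.541,.338,.0335,96.3))
E
```

```text
t: 9.63
position: [0.5394, 0.3374, 0.1266]
tcp_rot: [0.167, -3.136, 0.002]
ft_force: [0.5, -0.6, -1.8]
finger_gap: 0.441
gripper_force: 22.5
[0.53937793 0.33739166 0.12658937] 0.44054523984672583 (array([-1.8,  0.5, 93.1]), 'rotz', np.float64(-0.2))
```

```bash
python3 -m creep '[{"offset":[-1,0,40],"rotation":[0,0,0],"grip":-0.3},{"offset":[-2,0,75],"rotation":[0,0,0],"grip":-0.3},{"offset":[-2,0,89],"rotation":[0,0,0],"grip":-0.3},{"offset":[-2,0,93],"rotation":[0,0,0],"grip":-0.3},{"offset":[-2,0,93],"rotation":[0,0,0],"grip":-0.3},{"offset":[-2,0,93],"rotation":[0,0,0],"grip":-0.1},{"offset":[-2,0,93],"rotation":[0,0,0],"grip":0.05},{"offset":[-2,0,93],"rotation":[0,0,0],"grip":0.2},{"offset":[-2,0,93],"rotation":[0,0,0],"grip":0.35},{"offset":[-2,0,93],"rotation":[0,0,0],"grip":0.35},{"offset":[-2,0,93],"rotation":[0,0,0],"grip":0.35},{"offset":[-2,0,73],"rotation":[0,0,0],"grip":0.35},{"offset":[-2,0,43],"rotation":[0,0,0],"grip":0.35},{"offset":[-2,0,3],"rotation":[0,0,0],"grip":0.45},{"offset":[-2,0,-24],"rotation":[0,0,0],"grip":0.45},{"offset":[-2,0,-24],"rotation":[0,0,0],"grip":0.45}]' 20
python3 - <<'E'
from plant import ctrl,viewer
from h import *
s,R,W=wrist(ctrl,viewer)
print(s["position"]);print(loc(W,(.491,.333),r=.03,lo=.031));print(loc(W,(.541,.338),r=.03,lo=.031))
E
python3 -m creep '[{"offset":[62,-445,0],"rotation":[0,0,-16],"grip":0.45},{"offset":[62,-445,0],"rotation":[0,0,-16],"grip":0.45},{"offset":[62,-445,0],"rotation":[0,0,-16],"grip":0.45},{"offset":[62,-445,0],"rotation":[0,0,-16],"grip":0.45},{"offset":[62,-445,0],"rotation":[0,0,-16],"grip":0.45},{"offset":[62,-445,0],"rotation":[0,0,-16],"grip":0.45},{"offset":[62,-445,0],"rotation":[0,0,-16],"grip":0.45},{"offset":[62,-445,0],"rotation":[0,0,-16],"grip":0.45},{"offset":[62,-445,0],"rotation":[0,0,-16],"grip":0.45},{"offset":[62,-445,0],"rotation":[0,0,-16],"grip":0.45},{"offset":[62,-445,0],"rotation":[0,0,-16],"grip":0.45},{"offset":[62,-445,0],"rotation":[0,0,-16],"grip":0.45},{"offset":[62,-445,0],"rotation":[0,0,-16],"grip":0.45},{"offset":[62,-445,0],"rotation":[0,0,-16],"grip":0.45},{"offset":[62,-445,0],"rotation":[0,0,-16],"grip":0.45},{"offset":[62,-445,0],"rotation":[0,0,-16],"grip":0.45}]' 20
python3 - <<'E'
from plant import ctrl,viewer
from h import *
s,R,W=wrist(ctrl,viewer)
n=loc(W,(.526,-.1113));print(n,s["position"],go(s,R,*n[1]/1000,.0365,n[3]+90))
E
```

```text
t: 11.02
position: [0.5457, 0.3396, 0.1595]
tcp_rot: [-0.165, 3.124, 0.007]
ft_force: [0.5, -0.4, 0.5]
finger_gap: 0.726
gripper_force: 0.0
[0.54570271 0.33963761 0.15953071]
(3381, array([491.4, 332.6]), array([35.5, 46.1]), 6.0, np.float64(0.0462))
(2917, array([542.2, 338.3]), array([36.2, 46.1]), 5.9, np.float64(0.0461))
t: 12.4
position: [0.5266, -0.1098, 0.1508]
tcp_rot: [0.603, -3.082, -0.001]
ft_force: [-0.1, -0.5, -0.2]
finger_gap: 0.724
gripper_force: 0.0
(3494, array([ 526. , -111.4]), array([35.9, 46.1]), 22.1, np.float64(0.0521)) [ 0.52664012 -0.10975648  0.1507793 ] (array([  1.1,  -1.4, 114.3]), 'rotz', np.float64(0.0))
```

```bash
python3 -m creep '[{"offset":[0,-1,40],"rotation":[0,0,0],"grip":0.35},{"offset":[1,-1.5,75],"rotation":[0,0,0],"grip":0.35},{"offset":[1,-1.5,100],"rotation":[0,0,0],"grip":0.35},{"offset":[1,-1.5,110],"rotation":[0,0,0],"grip":0.35},{"offset":[1,-1.5,114],"rotation":[0,0,0],"grip":0.35},{"offset":[1,-1.5,114],"rotation":[0,0,0],"grip":0.3},{"offset":[1,-1.5,114],"rotation":[0,0,0],"grip":0.2},{"offset":[1,-1.5,114],"rotation":[0,0,0],"grip":0.15},{"offset":[1,-1.5,114],"rotation":[0,0,0],"grip":0.12}]' 20
python3 -m creep '[{"offset":[0,0,0],"rotation":[0,0,0],"grip":0.1},{"offset":[0,0,0],"rotation":[0,0,0],"grip":0.07},{"offset":[0,0,0],"rotation":[0,0,0],"grip":0.04},{"offset":[0,0,-0.4],"rotation":[0,0,0],"grip":0},{"offset":[0,0,-0.7],"rotation":[0,0,0],"grip":-0.05},{"offset":[0,0,-1],"rotation":[0,0,0],"grip":-0.1}]' 20
python3 -m creep '[{"offset":[0,0,0],"rotation":[0,0,0],"grip":-0.2},{"offset":[0,0,0],"rotation":[0,0,0],"grip":-0.3},{"offset":[0,0,0],"rotation":[0,0,0],"grip":-0.3},{"offset":[0,0,0],"rotation":[0,0,0],"grip":-0.3}]' 20
```

```text
t: 13.2
position: [0.5277, -0.1132, 0.039]
tcp_rot: [-0.6, 3.081, -0.002]
ft_force: [0.1, 0.7, 0.7]
finger_gap: 0.559
gripper_force: 0.4
t: 13.7
position: [0.5272, -0.1133, 0.0388]
tcp_rot: [-0.6, 3.082, -0.002]
ft_force: [2.0, 0.1, 0.2]
finger_gap: 0.514
gripper_force: 20.3
t: 14.03
position: [0.5271, -0.1133, 0.0388]
tcp_rot: [-0.6, 3.082, -0.001]
ft_force: [2.9, 0.5, 4.4]
finger_gap: 0.518
gripper_force: 20.5
```

C gave only about 2 mm at 20 N, so it's hardened. It goes to the bowl.

```bash
python3 -m creep '[{"offset":[0,0,-20],"rotation":[0,0,0],"grip":-0.3},{"offset":[0,0,-50],"rotation":[0,0,0],"grip":-0.3},{"offset":[0,0,-85],"rotation":[0,0,0],"grip":-0.3},{"offset":[6,-30,-95],"rotation":[0,0,0],"grip":-0.3},{"offset":[14,-65,-95],"rotation":[0,0,0],"grip":-0.3},{"offset":[21,-100,-95],"rotation":[0,0,0],"grip":-0.3},{"offset":[28,-135,-95],"rotation":[0,0,0],"grip":-0.3},{"offset":[36,-170,-95],"rotation":[0,0,0],"grip":-0.3},{"offset":[43,-205,-95],"rotation":[0,0,0],"grip":-0.3},{"offset":[47,-223,-95],"rotation":[0,0,0],"grip":-0.3},{"offset":[47,-223,-95],"rotation":[0,0,0],"grip":-0.3},{"offset":[47,-223,-95],"rotation":[0,0,0],"grip":-0.3}]' 20
python3 - <<'E'
from plant import ctrl,viewer
from h import *
s,R,W=wrist(ctrl,viewer,"pics/w3.png")
m=(np.hypot(W[...,1]+.337,W[...,0]-.567)<.115)
q=W[m&(W[...,2]>.033)&(W[...,2]<.046)];x,y=q[:,0],q[:,1]
a=np.linalg.lstsq(np.c_[x,y,np.ones(len(x))],x*x+y*y,rcond=None)[0];print(a[:2]/2,np.sqrt(a[2]+(a[:2]**2).sum()/4))
fl=W[m&(W[...,2]<.015)][:,2];print("floor",np.percentile(fl,[10,50,90]))
print(s["position"],s["finger_gap"],go(s,R,.567,-.337,.032,112))
E
```

```text
t: 15.03
position: [0.5652, -0.3375, 0.1314]
tcp_rot: [0.597, -3.081, -0.005]
ft_force: [0.3, 1.0, -2.3]
finger_gap: 0.514
gripper_force: 21.3
[ 0.56807343 -0.3357858 ] 0.09628169739643246
floor [-0.0003132   0.00323558  0.00738894]
[ 0.56519862 -0.33745177  0.13135774] 0.5142307519385525 (array([-2.1, -0.6, 99.4]), 'rotz', np.float64(-0.1))
```

View pics/w3.png

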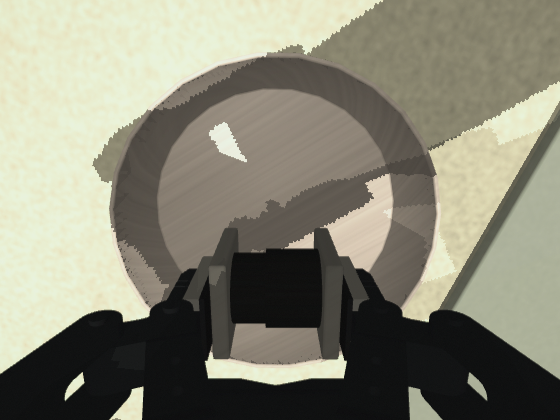

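The wrist view shows C upright in the pads at (278,290), over the bowl, whose floor is the ring around (275,200). The fitted bowl centre agrees with the earlier one within 2 mm. I'll lower, let go and retreat.

```bash
python3 -m creep '[{"offset":[-1,0,40],"rotation":[0,0,0],"grip":-0.3},{"offset":[-2,0,75],"rotation":[0,0,0],"grip":-0.3},{"offset":[-2,0,93],"rotation":[0,0,0],"grip":-0.3},{"offset":[-2,0,99],"rotation":[0,0,0],"grip":-0.3},{"offset":[-2,0,99],"rotation":[0,0,0],"grip":-0.3},{"offset":[-2,0,99],"rotation":[0,0,0],"grip":0},{"offset":[-2,0,99],"rotation":[0,0,0],"grip":0.1},{"offset":[-2,0,99],"rotation":[0,0,0],"grip":0.25},{"offset":[-2,0,99],"rotation":[0,0,0],"grip":0.35},{"offset":[-2,0,99],"rotation":[0,0,0],"grip":0.35},{"offset":[-2,0,99],"rotation":[0,0,0],"grip":0.35}]' 20
python3 -m creep '[{"offset":[0,0,-20],"rotation":[0,0,0],"grip":0.35},{"offset":[0,0,-50],"rotation":[0,0,0],"grip":0.35},{"offset":[0,0,-90],"rotation":[0,0,0],"grip":0.45},{"offset":[0,0,-130],"rotation":[0,0,0],"grip":0.45},{"offset":[0,0,-170],"rotation":[0,0,0],"grip":0.45},{"offset":[0,0,-200],"rotation":[0,0,0],"grip":0.45},{"offset":[0,0,-200],"rotation":[0,0,0],"grip":0.45},{"offset":[0,0,-200],"rotation":[0,0,0],"grip":0.45},{"offset":[0,0,-200],"rotation":[0,0,0],"grip":0.45}]' 20
python3 - <<'E'
from plant import ctrl,viewer
from h import *
s,R,W=wrist(ctrl,viewer)
print(loc(W,(.567,-.337),lo=.025))
f=viewer.grab_frame("scene");cv2.imwrite("pics/end.png",f["pixels"][:,:,::-1])
E
```

```text
t: 16.0
position: [0.5687, -0.3368, 0.0349]
tcp_rot: [-0.6, 3.083, -0.001]
ft_force: [-0.1, 0.5, 0.4]
finger_gap: 0.675
gripper_force: 0.0
t: 16.75
position: [0.5681, -0.3363, 0.2336]
tcp_rot: [0.6, -3.083, -0.001]
ft_force: [-0.8, 1.5, 0.5]
finger_gap: 0.723
gripper_force: 0.0
(1845, array([ 567.9, -335.5]), array([36.3, 45.9]), 22.1, np.float64(0.0442))
```

View pics/end.png

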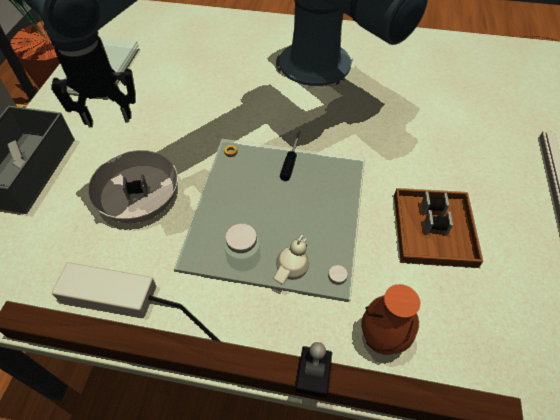

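The final view shows two buffers standing in the tray at about (438,212) and one in the bowl at (134,187). The quail and jar haven't moved, and the gripper is clear.

```bash
python3 -c "from plant import ctrl;print(ctrl.hand_in())"
```

```text
the job is handed in; nothing more can be done
None
```

The job is handed in: the two springy buffers (left and middle) are in the wooden tray and the hardened one (right) is in the aluminium bowl, all squeezed with about 20 N (highest reading 23 N); closing on the first one pressed the shelf with about 10 N, and the quail and jar were not touched.

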